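# Pack the pastry mould under the tray of the baker's tool box

### The arm

A 6-joint arm with a two-finger parallel gripper is mounted at the origin on the work surface. World frame = base frame: x ahead of the robot, y to its left, z up, the work surface at z = 0. Lengths are in m, angles in rad, forces in N, time in s.
With the tool pointing down it reaches from about 0.3 to 0.85 m from the base axis. Payload 5.4 kg.
Tool frame: the origin (TCP) lies at the very end of the fingers, on their centre line; the grasp point (between the pads) lies pinch_z behind it (pinch_z is the distance from the TCP to the grasp point, in m); z points along the fingers, x is the direction in which the jaws open and shut, and the axes are right-handed (so a half turn about z gives the same grasp; the last joint's range is limited). The gripper opens to 85 mm and grips with 20 to 120 N. Pads are 22 mm wide; open, the fingers measure 114 mm over their backs; the gripper's body (76 mm by 85 mm) begins 54 mm behind the grasp point. The pads swing forward as they close: fully open they stand 13 mm farther back than shut.
Start: joints at [-1.401, 0.158, 1.597, -0, 1.386, -0.21], TCP at [0.213, -0.534, 0.208] pointing down, gripper open.
Joint ranges: [-2.91, 2.91], [-0.94, 2.29], [0.18, 2.7], [-1.29, 4.43], [0.17, 2.64], [-3, 3]. Speed limits (rad/s): [2.57, 2.57, 3.14, 3.14, 3.14, 3.14].

### API

Orientations are given as a unit quaternion [w, x, y, z].
In Python, from workcell import * gives the robot as it stands. The module is installed in compiled form; this text tells all that it offers.
- The arm moves only by the tool arm_command, never from a script. Its argument "steps" is a list of rows, each a list of 5 numbers: the shift along the tool's x, y, z in mm, then the turn about the tool's z in rad, then the opening, from -1 (shut) to 1 (fully open), so that 0 is half open. In form: [[x, y, z, roll, gripper], ...]. A call has 1 to 20 rows; each row shifts and turns the commanded pose from where the row before left it, along the tool's axes as they then stand; what a row does not reach is not made up. A row lasts 1/10 s, in which the tool goes at most 50 mm and 8.59 degrees, less where a joint would pass 70% of its speed; a pose out of reach is approached as far as the arm can. A call is refused whole if a number of a shift passes 50 or a number of a turn 0.15, either way. A call with a gripper value outside its range is refused whole. The fingers move at their own pace and stop on an object; the grip force is fixed at half the most. Time passes only in rows, so rows that do not move let the fingers close. It gives the time, the measured TCP pose, the force and the opening at its end, in the units of the state.
- get_obs(): the state, without advancing time (a new reading comes with each control period).
- get_image(name): name is "scene" or "top" or "wrist"; returns the picture (384x512x3 uint8, blue, green, red); there is no depth.
- camera_params(name): a dict with "fx", "fy", "cx", "cy" (pixels), "k1" (the pictures are not rectified: a ray, as slopes to the right and down, at radius r is drawn at 1 + k1 r^2 times it, then the intrinsics apply), "R" (3x3) and "t" (3): a world point X has camera coordinates R X + t; the wrist camera has in their place "tool_from_camera" (4x4, takes a point from camera to tool coordinates, whose origin is the TCP and whose axes are the tool frame's). Camera axes: x right, y down, z forward; pixel columns grow to the right and rows downward; lengths in m; the calibration is good to about 2 mm. A picture is of the moment at which its call begins: read the wrist's pose just before it. camera_params takes no time and is no camera call.
- sign_off(): hands the job in, once; it reports no verdict.
The state is a dict: "time": time; "qpos": joint angles; "joint_vel": joint speeds; "tau": joint torques, N m; "tool_pos": TCP position; "tcp_rot": TCP orientation; "force": force on the tool from outside, world axes, zero at the start; "wrist_torque": the same for the moment, N m; "gripper_width": finger opening in m.
Only numpy, scipy, OpenCV 4.12 (cv2) and the standard library are available. Lean on these libraries where they do the work, as an engineer would, in place of code of your own. Each camera call takes 0.05 s, during which the arm holds its last target.

### The job

Put the wooden pastry mould away in the baker's tool box: lift the box's cantilever top tray by its bar, up and right over until it stays open by itself, and lay the mould flat (do not drop it in) on the floor of the large empty bay underneath. Then bring the tray back over and lower it gently, without letting it fall, until it is fully down on the box. Leave the other things where they are.

Things in the scene. Friction and masses are not known exactly. Their poses are not given: they have to be found in the camera images.
- box: Grey metal tool box fixed to the table, 295 x 180 mm, walls 55 mm high, 5 mm thick. Origin: centre of underside. x: along its long side; y: the side to which the tray swings open; z up. A divider 46 mm above the table parts a large bay (at -x, 198 x 170 mm) from a small one (at +x, 85 x 170 mm) with a ring cutter in it. The shut tray hides both.
- bay (a point): Centre of the large bay, on the upper face of its floor (6 mm above the table); same axes as the box. The bay is 198 mm (x) by 170 mm (y) and 49 mm deep below the rim.
- tray_arm (a joint): Angle q of the parallel links carrying the tray, rad: 0 shut, 2.18 fully open (stop). Links 120 mm long; shut, they point to box -y, 20 deg above level, and turn up and over to +y. The tray (5 N, no spring, stays level) rests shut below 1.22 rad (top of the arc) and rests open beyond. Left to fall it passes 3 rad/s, which counts as dropped: lower it slower.
- tray_bar (a point): Centre of the tray's wooden grip bar: 14 mm wide (y), 16 high, along box x, 120 mm clear between its posts; axes as the box. 126 mm above table when shut; tray floor 64 mm and rims 26 mm below it, rims 83 mm off in y. At q it has moved 0.12*(cos20deg-cos(20deg+q)) m in box y and 0.12*(sin(20deg+q)-sin20deg) m up: 211 and 28 mm at full open, 79 mm up at most.
- mould_centre (a point): Centre (half-way up and along) of the wooden pastry mould: loose, flat on the table, 160 mm long, 34 thick, 0.16 kg. x runs from handle to head: handle a bar 30 mm wide from 80 mm behind to 20 mm ahead of this point; head a block 66 mm wide, 20 to 80 mm ahead, a round carved recess in its top. It balances near this point. z up.
- paddle_centre (a point): Centre of a thin wooden paddle spatula, 150 mm long, blade 56 mm wide, 14 mm thick at the handle; not wanted, stay clear.
- cutter: Steel ring cutter, 62 mm across, 35 mm high, in the small bay; stays there. Origin: centre of the underside.
Mind the look-alikes: they are no part of the job. Several things look just like the part that bears mould_centre: the one meant starts farthest from the robot's base.

How it is judged:
On the way, in this order (a step that is already met when the one before it is completed fails the run):
1. the tray is swung right over and lies open (links beyond 2.05 rad) (value of joint tray_arm above 2.05 rad), for 0.3 s.
2. with the tray open, the mould lies flat and still on the floor of the large bay (x of mould_centre in the frame of bay between -0.07 and 0.07 m and y of mould_centre in the frame of bay between -0.06 and 0.06 m and z of mould_centre in the frame of bay between 0.01 and 0.024 m and angle between the z axis of mould_centre and the z axis of bay, either way round below 0.15 rad and value of joint tray_arm above 1.9 rad and linear speed of mould below 0.03 m/s), for 0.3 s.
At the end, for the whole second after the job is handed in: The tray is fully down on the box (links within 0.06 rad of shut), and the mould lies under it at rest in the large bay: centre within 70 mm along x and 60 mm along y of the bay's centre, 10 to 24 mm above the bay's floor, flat within 0.15 rad (x of mould_centre in the frame of bay between -0.07 and 0.07 m and y of mould_centre in the frame of bay between -0.06 and 0.06 m and z of mould_centre in the frame of bay between 0.01 and 0.024 m and angle between the z axis of mould_centre and the z axis of bay, either way round below 0.15 rad and value of joint tray_arm below 0.06 rad and linear speed of mould below 0.03 m/s); the robot touches nothing.
It fails at once if the tray falls shut (links close faster than 3 rad/s) (velocity of joint tray_arm below -3 rad/s).
It fails at once if the mould is dropped into the box (falls free of the fingers at over 0.7 m/s) (linear speed of mould above 0.7 m/s and contact force between the fingers and mould below 0.1 N and horizontal distance between mould_centre and bay below 0.15 m).
It fails at once if another loose thing (paddle spatula, ring cutter) is moved by more than 40 mm (distance of any of paddle_centre, cutter from where it was at the start of the episode above 0.04 m).
It also fails if it takes over 69 s, if anything falls off the work surface, if the arm or the gripper's body presses on something with over 40 N, if the wrist force passes 120 N, or if a joint passes its speed limit or range.

## Working session

There is one attempt and no reset: what is moved stays moved. The work goes in short steps, Python scripts to look and compute and a tool call to move; the robot and the scene stay as the last step left them, time stands still between calls to the robot, and variables do not carry over. Pictures are saved under pics/ and viewed, and the job is handed in when it is done.

Besides the shell and the picture viewer there is one more tool, called after "Request:" in YAML: its name, and indented under it one key for each argument. arm_command: Moves the arm, as the interface text tells. Its arguments: {"type":"object","properties":{"steps":{"type":"array"}},"required":["steps"]}

```bash
mkdir -p pics; python3 - <<'E'
from workcell import *
import cv2
o=get_obs();print(o)
for n in("scene","top","wrist"):
    p=camera_params(n);print(n,p)
    cv2.imwrite(f"pics/{n}0.png",get_image(n))
E
```

```text
{'time': 0.0, 'qpos': array([-1.40112294e+00,  1.59054885e-01,  1.59821662e+00, -1.46599921e-05,
        1.38620939e+00, -2.10103863e-01]), 'joint_vel': array([ 6.75700685e-04, -3.90677722e-04,  3.05982181e-04, -5.57895940e-04,
        1.24681552e-03,  9.37492966e-05]), 'tau': array([-7.00847922e-04, -3.95995331e+01, -3.31436670e+01, -2.60018751e-04,
        8.28755350e-03, -6.55945698e-06]), 'tool_pos': array([ 0.21302367, -0.53339543,  0.20692148]), 'tcp_rot': array([-6.75964069e-04,  8.27863179e-01, -5.60929287e-01, -6.59160883e-04]), 'force': array([-0.56646052, -0.03594759,  0.02692568]), 'wrist_torque': array([ 0.0203073 ,  0.03521617, -0.04691399]), 'gripper_width': 0.0855711782338322}
scene {'fx': 476.4143132552253, 'fy': 476.4143132552253, 'cx': 255.25720763198098, 'cy': 189.56898850376524, 'k1': -0.060501632136013235, 'R': array([[ 0.86165765,  0.50748499,  0.00225563],
       [ 0.36305124, -0.61330609, -0.70146235],
       [-0.35459822,  0.60523931, -0.71270294]]), 't': array([-0.35363002, -0.17130139,  1.26454495])}
top {'fx': 493.0074022313391, 'fy': 493.0074022313391, 'cx': 259.1835746467863, 'cy': 198.03489088331082, 'k1': -0.18270133208357187, 'R': array([[-1.15115359e-02, -9.99933706e-01, -2.62049414e-04],
       [-9.94283591e-01,  1.14743093e-02, -1.06153103e-01],
       [ 1.06149072e-01, -9.61433825e-04, -9.94349762e-01]]), 't': array([-0.08541043,  0.45255018,  1.22916787])}
wrist {'fx': 293.5582648798291, 'fy': 293.5582648798291, 'cx': 254.42772437629654, 'cy': 189.28272396276614, 'k1': 0.016980504402366398, 'tool_from_camera': array([[ 9.99999121e-01, -1.13865999e-03, -6.79095441e-04,
        -5.09767589e-04],
       [ 1.28300323e-03,  9.60214765e-01,  2.79259663e-01,
        -7.07598610e-02],
       [ 3.34095664e-04, -2.79260288e-01,  9.60215382e-01,
        -1.66638838e-01],
       [ 0.00000000e+00,  0.00000000e+00,  0.00000000e+00,
         1.00000000e+00]])}
```

View pics/scene0.png

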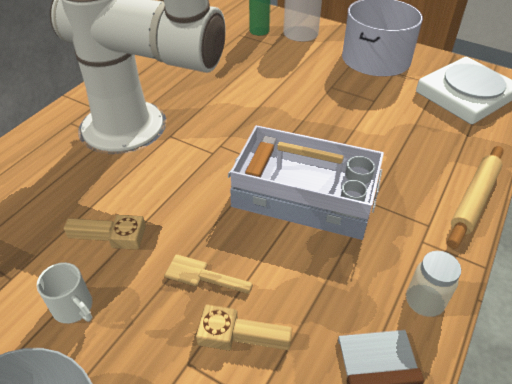

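View pics/top0.png

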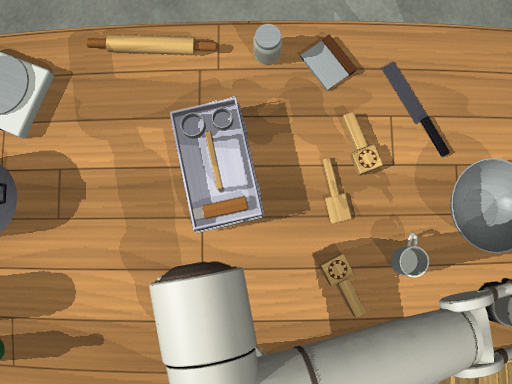

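View pics/wrist0.png

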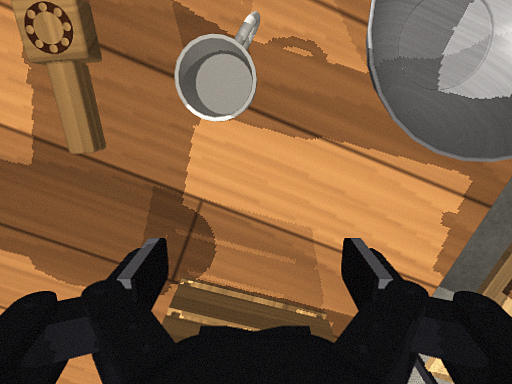

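```bash
cat > h.py <<'E'
import numpy as np, cv2
from workcell import *
from scipy.spatial.transform import Rotation as Rot
def und(p,uv):
    K=np.array([[p['fx'],0,p['cx']],[0,p['fy'],p['cy']],[0,0,1]])
    n=(np.array(uv,float)-[p['cx'],p['cy']])/[p['fx'],p['fy']]
    u=n.copy()
    for _ in range(30): u=n/(1+p['k1']*(u**2).sum())
    return np.array([u[0],u[1],1.])
def cam(name,o=None):
    p=camera_params(name)
    if name!='wrist': return p,p['R'],p['t']
    o=o or get_obs()
    w,x,y,z=o['tcp_rot']; T=np.eye(4);T[:3,:3]=Rot.from_quat([x,y,z,w]).as_matrix();T[:3,3]=o['tool_pos']
    M=T@p['tool_from_camera']; R=M[:3,:3].T
    return p,R,-R@M[:3,3]
def pt(c,uv,z):
    p,R,t=c; d=R.T@und(p,uv); C=-R.T@t
    return C+d*(z-C[2])/d[2]
def proj(c,X):
    p,R,t=c; q=R@np.array(X)+t; u=q[:2]/q[2]; u=u*(1+p['k1']*(u@u)); return u*[p['fx'],p['fy']]+[p['cx'],p['cy']]
def crop(name,src,x0,y0,w,h,s):
    im=cv2.imread(src)[y0:y0+h,x0:x0+w]; im=cv2.resize(im,None,fx=s,fy=s,interpolation=cv2.INTER_CUBIC)
    for k in range(0,w,20): cv2.putText(im,str(x0+k),(k*s,8),0,.3,(0,0,255)); cv2.line(im,(k*s,10),(k*s,14),(0,0,255))
    for k in range(0,h,20): cv2.putText(im,str(y0+k),(0,k*s+3),0,.3,(0,0,255))
    cv2.imwrite(name,im)
def snap(name,f):
    o=get_obs(); c=cam(name,o); cv2.imwrite(f,get_image(name)); return c
E
python3 - <<'E'
from h import *
crop('pics/c1.png','pics/top0.png',160,85,115,155,5) if 0 else crop('pics/c1.png','pics/top0.png',160,90,115,145,4)
crop('pics/c2.png','pics/scene0.png',220,120,175,120,4)
crop('pics/c3.png','pics/top0.png',310,100,90,135,4)
E
```

```text
(no output)
```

View pics/c1.png

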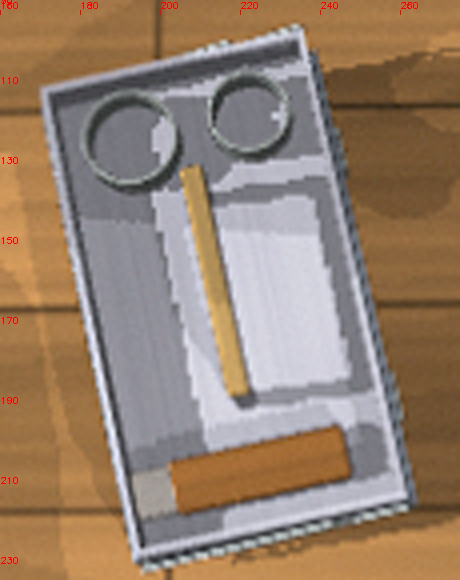

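View pics/c2.png

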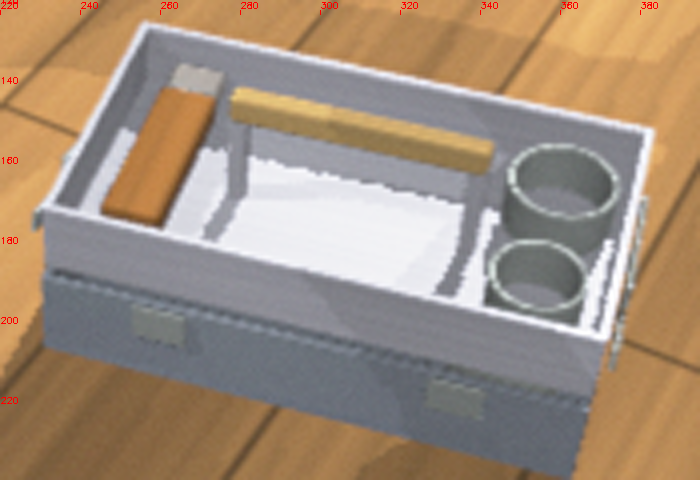

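View pics/c3.png

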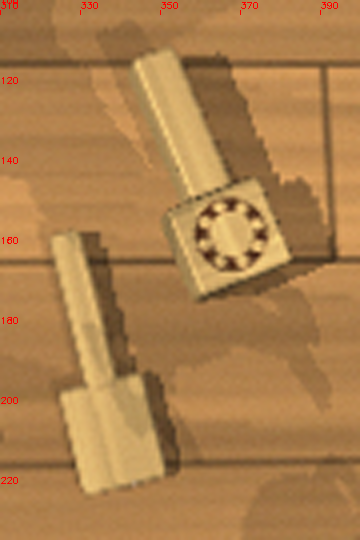

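```bash
python3 - <<'E'
from h import *
c=cam('top'); s=cam('scene')
P=[pt(c,uv,.1) for uv in[(171,112.5),(235,97.5),(261.5,213),(194.5,228.5)]]
print(np.round(P,4)); 
for i in range(4): print(np.linalg.norm(P[i]-P[(i+1)%4]))
ctr=np.mean(P,0);print('ctr',ctr)
ax=((P[0]+P[1])-(P[2]+P[3]))[:2];ax/=np.linalg.norm(ax);print('axis',ax,np.degrees(np.arctan2(ax[1],ax[0])))
b=[pt(c,uv,.134) for uv in[(206,131.5),(218.5,189)]];print('bar',np.round(b,4),np.mean(b,0)); d=b[0]-b[1];print(np.linalg.norm(d),np.degrees(np.arctan2(d[1],d[0])))
Q=[pt(s,uv,.1) for uv in[(255.5,127),(383,152.5),(371.5,204.5),(233,171)]];print('scene rim',np.round(Q,4),np.mean(Q,0))
b=[pt(s,uv,.134) for uv in[(278.5,142.5),(343,156)]];print('bar scene',np.round(b,4),np.mean(b,0))
C=-s[1].T@s[2];print('scene cam',C)
# hypotheses; +x candidate ax, y
for sg in(1,-1):
    ex=np.array([*(ax*sg),0]);ey=np.array([-ex[1],ex[0],0]);
    o=ctr*[1,1,0]
    for end in(1,-1):
        for yo in(.03,.056,.08): 
            for zz in (.03,.045):
                A=o+ex*end*.152+ey*yo+[0,0,zz];B=A-ey*.113+[0,0,.041]
                print(sg,end,yo,zz,np.round(proj(s,A)),np.round(proj(s,B)))
# moulds
for nm,h,t in(('far',(367.5,162),(349,113)),):
    pass
E
```

```text
[[ 0.6577  0.1241  0.1   ]
 [ 0.6929 -0.0339  0.1   ]
 [ 0.4076 -0.0956  0.1   ]
 [ 0.3723  0.0643  0.1   ]]
0.1618493221841915
0.2919619563724853
0.16377124843523727
0.2915822043895863
ctr [0.53259785 0.01469734 0.1       ]
axis [0.97807386 0.20825833] 12.020305283011036
bar [[0.5995 0.0334 0.134 ]
 [0.462  0.0038 0.134 ]] [0.53075585 0.01863905 0.134     ]
0.14061815845611395 12.14761127881326
scene rim [[ 0.3736  0.0631  0.1   ]
 [ 0.6588  0.1286  0.1   ]
 [ 0.6926 -0.0313  0.1   ]
 [ 0.4084 -0.0887  0.1   ]] [0.53336307 0.01790294 0.1       ]
bar scene [[0.4644 0.0047 0.134 ]
 [0.5991 0.0346 0.134 ]] [0.53172971 0.01966817 0.134     ]
scene cam [ 0.81530458 -0.69095057  0.78188109]
1 1 0.03 0.03 [376. 192.] [371. 217.]
1 1 0.03 0.045 [377. 188.] [372. 212.]
1 1 0.056 0.03 [377. 185.] [373. 207.]
1 1 0.056 0.045 [379. 180.] [374. 202.]
1 1 0.08 0.03 [379. 178.] [375. 199.]
1 1 0.08 0.045 [380. 173.] [376. 194.]
1 -1 0.03 0.03 [246. 163.] [228. 182.]
1 -1 0.03 0.045 [246. 158.] [228. 177.]
1 -1 0.056 0.03 [250. 156.] [232. 174.]
1 -1 0.056 0.045 [250. 151.] [232. 169.]
1 -1 0.08 0.03 [253. 150.] [236. 167.]
1 -1 0.08 0.045 [253. 145.] [236. 162.]
-1 1 0.03 0.03 [237. 180.] [253. 136.]
-1 1 0.03 0.045 [237. 175.] [253. 131.]
-1 1 0.056 0.03 [233. 187.] [250. 142.]
-1 1 0.056 0.045 [233. 183.] [250. 137.]
-1 1 0.08 0.03 [229. 195.] [246. 149.]
-1 1 0.08 0.045 [229. 190.] [246. 144.]
-1 -1 0.03 0.03 [372. 212.] [383. 163.]
-1 -1 0.03 0.045 [373. 207.] [384. 158.]
-1 -1 0.056 0.03 [370. 220.] [381. 171.]
-1 -1 0.056 0.045 [371. 216.] [382. 166.]
-1 -1 0.08 0.03 [368. 229.] [379. 178.]
-1 -1 0.08 0.045 [369. 224.] [381. 173.]
```

```bash
python3 - <<'E'
from h import *
crop('pics/c4.png','pics/scene0.png',355,140,45,75,8)
crop('pics/c5.png','pics/scene0.png',215,130,50,70,8)
E
```

```text
(no output)
```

View pics/c4.png

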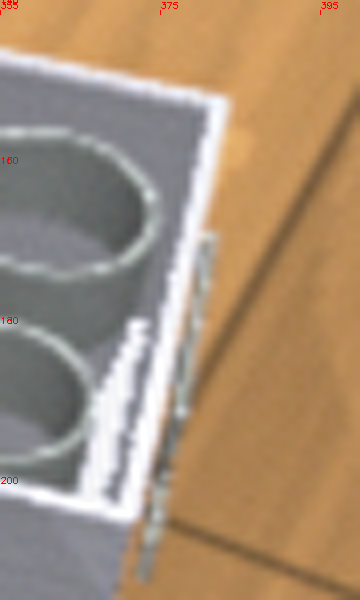

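View pics/c5.png

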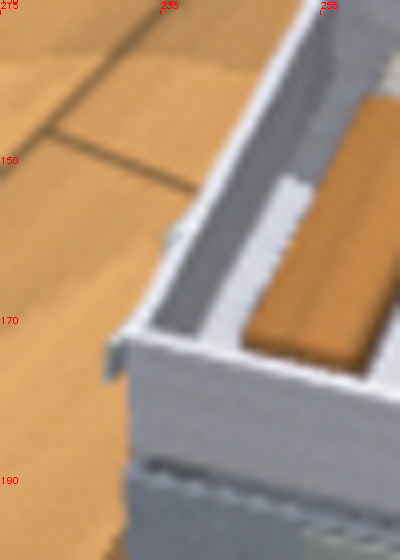

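```bash
cat >> h.py <<'E'
def togo(P,xang_deg=None,o=None):
    o=o or get_obs(); w,x,y,z=o['tcp_rot']; R=Rot.from_quat([x,y,z,w]).as_matrix()
    d=R.T@(np.array(P)-o['tool_pos'])*1000
    a=np.degrees(np.arctan2(R[1,0],R[0,0])); print('tcp',np.round(o['tool_pos'],4),'xang',round(a,2),'tilt',np.round(np.degrees(np.arccos(-R[2,2])),2),'f',np.round(o['force'],1),'w',round(o['gripper_width'],4),'t',round(o['time'],2))
    print('shift tool mm',np.round(d,1))
    if xang_deg is not None:
        r=-((xang_deg-a+90)%180-90); print('roll rad',np.round(np.radians(r),3),'or shift if roll done first',)
        b=np.radians(a-r); ux=np.array([np.cos(b),np.sin(b)]); D=(np.array(P)-o['tool_pos'])*1000
        print('  after-roll shift',np.round([D[:2]@ux, D[:2]@[ux[1],-ux[0]], -D[2]],1))
E
python3 - <<'E'
import workcell; print([ (k,getattr(workcell,k)) for k in dir(workcell) if not k.startswith('_')])
from h import *
c=cam('top');s=cam('scene')
for nm,pts in {'farhead corners top':[(351,155.5),(375.5,145),(381,165),(358,173)],'handle end':[(343.5,117.5),(353,112.5)],'recess':[(367.5,158)]}.items():
    print(nm,[np.round(pt(c,p,.034),4)[:2] for p in pts])
print('scene recess A,B'); print(pt(s,(217,322),.034),pt(s,(127,230),.034)); print(pt(c,(337.5,268),.034))
togo((.5313,.019,.25),-77.9)
E
```

```text
[('Unreachable', <class 'workcell.Unreachable'>), ('camera_params', <function make.<locals>.<lambda> at 0x7f0154d68680>), ('get_image', <function make.<locals>.drawn_camera at 0x7f0154d680e0>), ('get_obs', <function make.<locals>.<lambda> at 0x7f0154d685e0>), ('pinch_z', 0.0187), ('sign_off', <function connect.<locals>.done at 0x7f0154cdb740>)]
farhead corners top [array([ 0.5575, -0.3274]), array([ 0.5848, -0.3927]), array([ 0.5323, -0.4048]), array([ 0.5119, -0.3439])]
handle end [array([ 0.658 , -0.3117]), array([ 0.6715, -0.3373])]
recess [array([ 0.5507, -0.3702])]
scene recess A,B
[ 0.54975903 -0.36763355  0.034     ] [ 0.27674779 -0.28888074  0.034     ]
[ 0.27197549 -0.28474099  0.034     ]
tcp [ 0.213  -0.5335  0.2071] xang -68.24 tilt 0.09 f [ 0.3  0.3 -0.2] w 0.0855 t 0.15
shift tool mm [-395.2 -500.4  -42.1]
roll rad 0.169 or shift if roll done first
  after-roll shift [-473.5 -427.   -42.9]
```

Request:
arm_command:
  steps:
    - [0, 0, -20, 0.085, 1]
    - [0, 0, -23, 0.084, 1]
    - [-30, -27, 0, 0, 1]
    - [-30, -27, 0, 0, 1]
    - [-30, -27, 0, 0, 1]
    - [-30, -27, 0, 0, 1]
    - [-30, -27, 0, 0, 1]
    - [-30, -27, 0, 0, 1]
    - [-30, -27, 0, 0, 1]
    - [-30, -27, 0, 0, 1]
    - [-30, -27, 0, 0, 1]
    - [-30, -27, 0, 0, 1]
    - [-30, -27, 0, 0, 1]
    - [-30, -27, 0, 0, 1]
    - [-30, -27, 0, 0, 1]
    - [-30, -27, 0, 0, 1]
    - [-30, -27, 0, 0, 1]
    - [0, 0, 0, 0, 1]

```text
time: 1.95
tool_pos: [0.516, -0.0054, 0.2504]
tcp_rot: [-0.001, 0.779, -0.627, -0.001]
force: [-0.9, -1.1, 0.0]
gripper_width: 0.0856
```

```bash
python3 - <<'E'
from h import *
togo((.5313,.019,.25),-77.9)
snap('wrist','pics/w1.png');snap('top','pics/t1.png')
E
```

```text
tcp [ 0.516  -0.0054  0.2504] xang -77.62 tilt 0.1 f [-0.9 -1.1  0. ] w 0.0856 t 1.95
shift tool mm [-20.5 -20.2   0.4]
roll rad 0.005 or shift if roll done first
  after-roll shift [-20.6 -20.1   0.4]
```

View pics/w1.png

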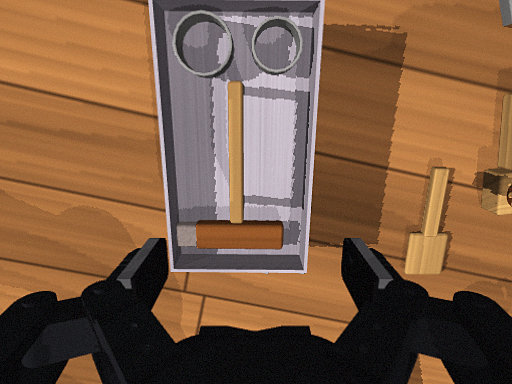

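View pics/t1.png

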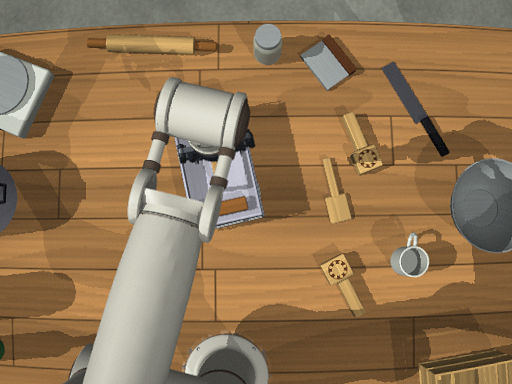

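```bash
python3 - <<'E'
from h import *
w=cam('wrist')
a=pt(w,(235.5,82),.134);b=pt(w,(236.5,222),.134);d=a-b
print(a,b,(a+b)/2,np.linalg.norm(d),np.degrees(np.arctan2(d[1],d[0])))
P=[pt(w,uv,.1) for uv in[(152,1),(324,2),(306,271),(171,270)]];print(np.round(P,4),np.mean(P,0))
togo((.5313,.019,.1073),-77.9)
E
```

```text
[0.5985037  0.02748747 0.134     ] [4.64656938e-01 2.61398445e-04 1.34000000e-01] [0.53158032 0.01387443 0.134     ] 0.13658775678198457 11.497795043416739
[[ 0.6536  0.1203  0.1   ]
 [ 0.6869 -0.0381  0.1   ]
 [ 0.4049 -0.096   0.1   ]
 [ 0.3718  0.0654  0.1   ]] [0.52929944 0.01289325 0.1       ]
tcp [ 0.5148 -0.0087  0.2504] xang -77.81 tilt 0.07 f [-0.  -1.   0.4] w 0.0855 t 2.05
shift tool mm [-23.6 -22.1 143.1]
roll rad 0.002 or shift if roll done first
  after-roll shift [-23.6 -21.9 143.1]
```

Request:
arm_command:
  steps:
    - [-23, -22, 0, 0, 1]
    - [0, 0, 30, 0, 1]
    - [0, 0, 30, 0, 1]
    - [0, 0, 30, 0, 0.3]
    - [0, 0, 30, 0, 0]
    - [0, 0, 23, 0, -0.2]
    - [0, 0, 0, 0, -0.2]
    - [0, 0, 0, 0, -0.2]

```text
time: 2.85
tool_pos: [0.5316, 0.0169, 0.1084]
tcp_rot: [0.0, 0.777, -0.629, -0.0]
force: [-0.3, 0.4, -0.0]
gripper_width: 0.0346
```

```bash
python3 - <<'E'
from h import *
togo((.5315,.0183,.107),-77.9)
snap('wrist','pics/w2.png');snap('scene','pics/s2.png')
crop('pics/c6.png','pics/s2.png',220,80,180,140,4)
E
```

```text
tcp [0.5316 0.0169 0.1084] xang -78.01 tilt 0.02 f [-0.3  0.4 -0. ] w 0.0346 t 2.85
shift tool mm [-1.4 -0.2  1.4]
roll rad -0.002 or shift if roll done first
  after-roll shift [-1.4 -0.2  1.4]
```

View pics/w2.png

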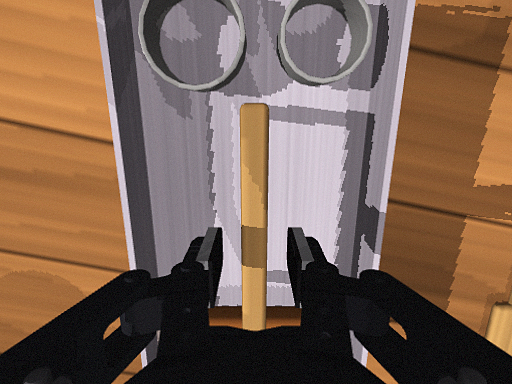

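View pics/c6.png

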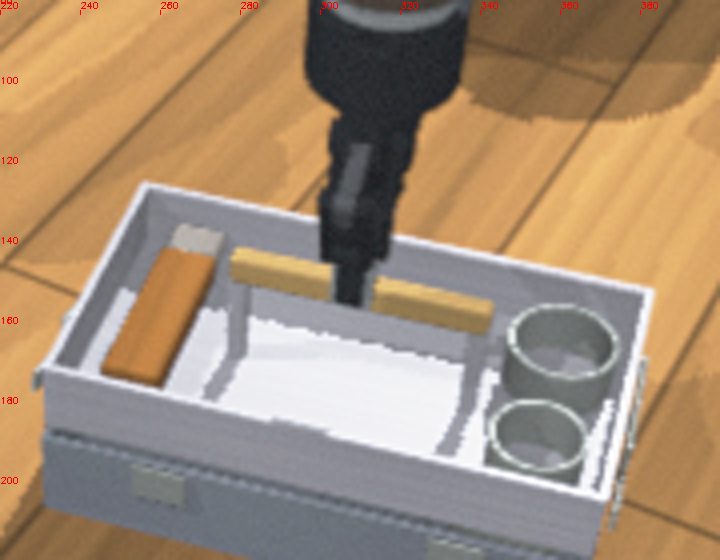

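Request:
arm_command:
  steps:
    - [0, 0, 1, 0, -1]
    - [0, 0, 0, 0, -1]
    - [0, 0, 0, 0, -1]
    - [0, 0, 0, 0, -1]
    - [0, 0, 0, 0, -1]
    - [0, 0, 0, 0, -1]

```text
time: 3.55
tool_pos: [0.5328, 0.0175, 0.1084]
tcp_rot: [-0.0, 0.778, -0.629, 0.001]
force: [-1.4, -0.6, 7.7]
gripper_width: 0.0104
```

```bash
python3 - <<'E'
from h import *
togo((.5315,.0183,.107),-77.9)
N=20
q=np.linspace(0,2.2,N+1);t=np.radians(20)
y=120*(np.cos(t)-np.cos(t+q));z=120*(np.sin(t+q)-np.sin(t))
for a in range(N): print([round(-(y[a+1]-y[a]),1),0,round(-(z[a+1]-z[a]),1),0,-1],end=', ')
E
```

```text
tcp [0.5328 0.0175 0.1084] xang -77.91 tilt 0.15 f [-1.4 -0.6  7.7] w 0.0104 t 3.55
shift tool mm [-1.1  1.1  1.4]
roll rad -0.0 or shift if roll done first
  after-roll shift [-1.1  1.1  1.4]
[np.float64(-5.2), 0, np.float64(-12.1), 0, -1], [np.float64(-6.5), 0, np.float64(-11.5), 0, -1], [np.float64(-7.7), 0, np.float64(-10.7), 0, -1], [np.float64(-8.8), 0, np.float64(-9.8), 0, -1], [np.float64(-9.9), 0, np.float64(-8.8), 0, -1], [np.float64(-10.8), 0, np.float64(-7.6), 0, -1], [np.float64(-11.5), 0, np.float64(-6.4), 0, -1], [np.float64(-12.2), 0, np.float64(-5.1), 0, -1], [np.float64(-12.7), 0, np.float64(-3.7), 0, -1], [np.float64(-13.0), 0, np.float64(-2.3), 0, -1], [np.float64(-13.2), 0, np.float64(-0.9), 0, -1], [np.float64(-13.2), 0, np.float64(0.6), 0, -1], [np.float64(-13.0), 0, np.float64(2.0), 0, -1], [np.float64(-12.7), 0, np.float64(3.4), 0, -1], [np.float64(-12.3), 0, np.float64(4.8), 0, -1], [np.float64(-11.7), 0, np.float64(6.1), 0, -1], [np.float64(-10.9), 0, np.float64(7.4), 0, -1], [np.float64(-10.1), 0, np.float64(8.5), 0, -1], [np.float64(-9.1), 0, np.float64(9.6), 0, -1], [np.float64(-8.0), 0, np.float64(10.5), 0, -1],
```

Request:
arm_command:
  steps:
    - [-5.2, 0, -12.1, 0, -1]
    - [-6.5, 0, -11.5, 0, -1]
    - [-7.7, 0, -10.7, 0, -1]
    - [0, 0, 0, 0, -1]

```text
time: 3.95
tool_pos: [0.5288, 0.0364, 0.1428]
tcp_rot: [-0.0, 0.778, -0.628, 0.002]
force: [1.7, -4.8, 0.9]
gripper_width: 0.0107
```

```bash
python3 - <<'E'
from h import *
togo((.5315,.0183,.107),-77.9)
snap('scene','pics/s3.png')
crop('pics/c7.png','pics/s3.png',220,80,180,140,4)
E
```

```text
tcp [0.5288 0.0364 0.1428] xang -77.87 tilt 0.22 f [ 1.7 -4.8  0.9] w 0.0107 t 3.95
shift tool mm [18.2  1.2 35.8]
roll rad 0.001 or shift if roll done first
  after-roll shift [18.3  1.1 35.8]
```

View pics/c7.png

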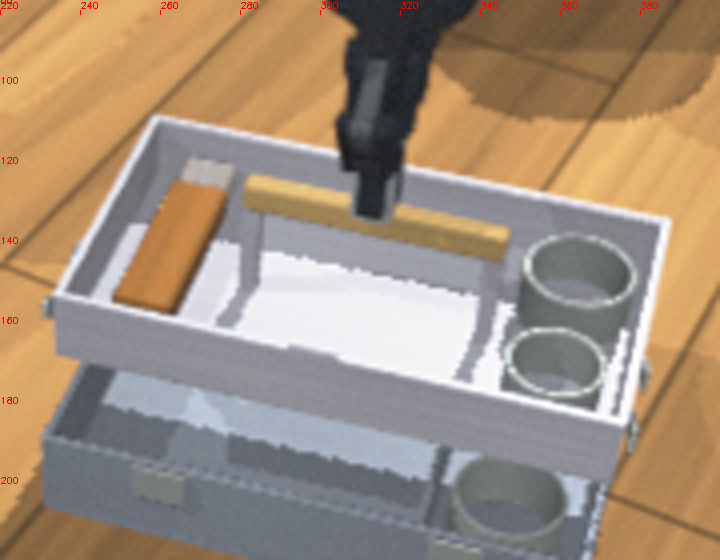

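Tray lifts and moves towards +y as deduced, with little force. I'll carry on along the arc.

Request:
arm_command:
  steps:
    - [-8.8, 0, -9.8, 0, -1]
    - [-9.9, 0, -8.8, 0, -1]
    - [-10.8, 0, -7.6, 0, -1]
    - [-11.5, 0, -6.4, 0, -1]
    - [-12.2, 0, -5.1, 0, -1]
    - [-12.7, 0, -3.7, 0, -1]
    - [-13, 0, -2.3, 0, -1]
    - [-13.2, 0, -0.9, 0, -1]
    - [-13.2, 0, 0.6, 0, -1]
    - [0, 0, 0, 0, -1]

```text
time: 5.0
tool_pos: [0.5065, 0.1418, 0.1866]
tcp_rot: [-0.002, 0.778, -0.628, 0.0]
force: [0.6, 1.9, 6.9]
gripper_width: 0.0106
```

Request:
arm_command:
  steps:
    - [-13, 0, 2, 0, -1]
    - [-12.7, 0, 3.4, 0, -1]
    - [-12.3, 0, 4.8, 0, -1]
    - [-11.7, 0, 6.1, 0, -1]
    - [-10.9, 0, 7.4, 0, -1]
    - [-10.1, 0, 8.5, 0, -1]
    - [-9.1, 0, 9.6, 0, -1]
    - [-6, 0, 8, 0, -1]
    - [0, 0, 0, 0, -1]
    - [0, 0, 0, 0, -1]

```text
time: 6.0
tool_pos: [0.4892, 0.2239, 0.1364]
tcp_rot: [-0.001, 0.778, -0.629, 0.001]
force: [3.6, 0.1, 7.7]
gripper_width: 0.0103
```

```bash
python3 - <<'E'
from h import *
togo((.5315,.0183,.107),-77.9)
snap('scene','pics/s4.png')
E
```

```text
tcp [0.4892 0.2239 0.1364] xang -77.9 tilt 0.21 f [3.6 0.1 7.7] w 0.0103 t 6.0
shift tool mm [209.9   1.9  29.6]
roll rad -0.0 or shift if roll done first
  after-roll shift [209.9   1.8  29.4]
```

View pics/s4.png

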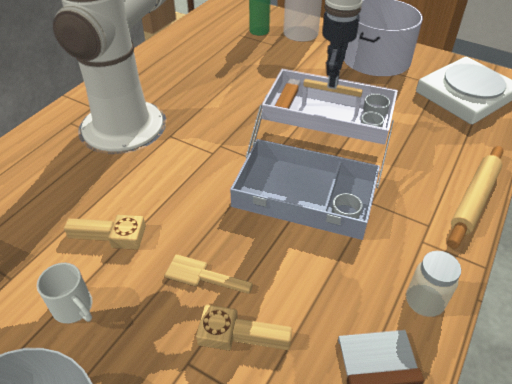

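Request:
arm_command:
  steps:
    - [0, 0, 0, 0, 0]
    - [0, 0, 0, 0, 0]
    - [0, 0, 0, 0, 0]
    - [0, 0, -15, 0, 0]
    - [0, 0, -40, 0, 0]
    - [0, 0, -50, 0, 0]

```text
time: 6.65
tool_pos: [0.4858, 0.2233, 0.2401]
tcp_rot: [0.002, 0.778, -0.629, -0.002]
force: [1.3, 0.6, -0.6]
gripper_width: 0.0429
```

```bash
python3 - <<'E'
from h import *
togo((.5315,.0183,.107),-77.9)
snap('scene','pics/s5.png');snap('top','pics/t5.png')
crop('pics/c8.png','pics/t5.png',310,100,90,135,4)
crop('pics/c9.png','pics/t5.png',80,80,190,150,4)
E
```

```text
tcp [0.4858 0.2233 0.2401] xang -77.92 tilt 0.31 f [ 1.3  0.6 -0.6] w 0.0429 t 6.65
shift tool mm [210.1  -2.5 133. ]
roll rad -0.0 or shift if roll done first
  after-roll shift [210.1  -1.7 133.1]
```

View pics/c9.png

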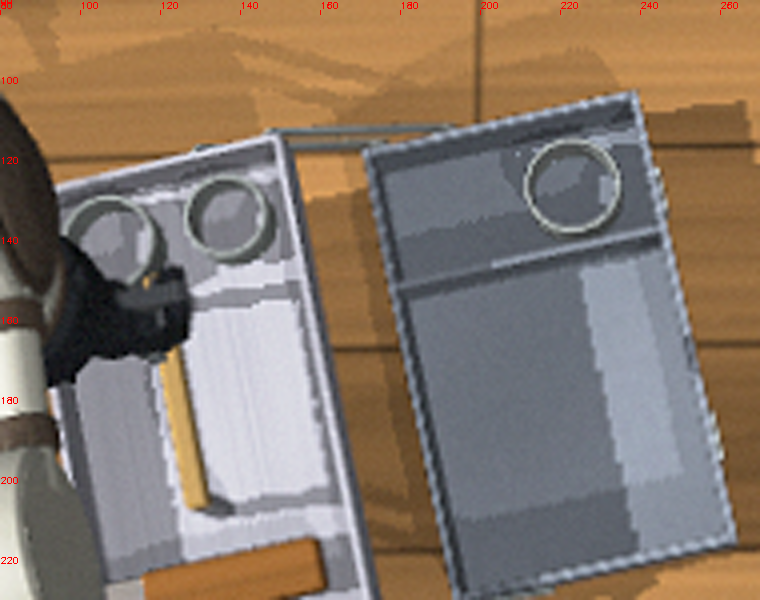

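View pics/c8.png

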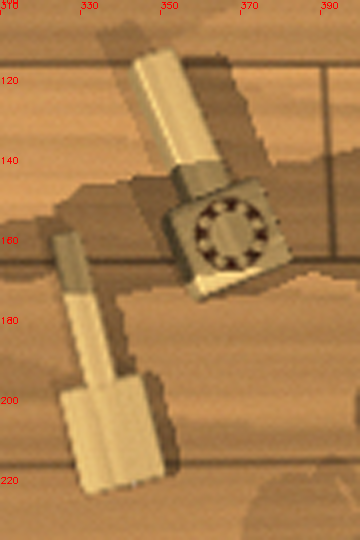

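```bash
python3 - <<'E'
from h import *
c=cam('top')
P=[pt(c,uv,.055) for uv in[(171,117),(236.5,103),(263,215),(194.5,230.5)]];print(np.round(P,4),np.mean(P,0))
for i in range(4): print(np.linalg.norm(P[i]-P[(i+1)%4]))
togo((.597,-.351,.2),-68.8)
E
```

```text
[[ 0.6588  0.132   0.055 ]
 [ 0.6926 -0.0356  0.055 ]
 [ 0.406  -0.0995  0.055 ]
 [ 0.3694  0.0702  0.055 ]] [0.53169238 0.01678654 0.055     ]
0.17097681843204793
0.29367943616953
0.17362351542196214
0.29593711230834935
tcp [0.4918 0.2247 0.2496] xang -77.91 tilt 0.85 f [1.  1.  0.9] w 0.0428 t 6.75
shift tool mm [584.9  18.4  49.4]
roll rad -0.159 or shift if roll done first
  after-roll shift [574.8 110.1  49.6]
```

Request:
arm_command:
  steps:
    - [0, 0, 0, -0.08, 0.4]
    - [0, 0, 0, -0.079, 0.4]
    - [41, 7.8, 0, 0, 0.4]
    - [41, 7.8, 0, 0, 0.4]
    - [41, 7.8, 0, 0, 0.4]
    - [41, 7.8, 0, 0, 0.4]
    - [41, 7.8, 0, 0, 0.4]
    - [41, 7.8, 0, 0, 0.4]
    - [41, 7.8, 0, 0, 0.4]
    - [41, 7.8, 0, 0, 0.4]
    - [41, 7.8, 0, 0, 0.4]
    - [41, 7.8, 0, 0, 0.4]
    - [41, 7.8, 10, 0, 0.4]
    - [41, 7.8, 10, 0, 0.4]
    - [41, 7.8, 10, 0, 0.4]
    - [41, 7.8, 10, 0, 0.4]
    - [0, 0, 0, 0, 0.4]
    - [0, 0, 0, 0, 0.4]
    - [0, 0, 0, 0, 0.4]

```text
time: 8.65
tool_pos: [0.5936, -0.3501, 0.2013]
tcp_rot: [-0.0, 0.825, -0.565, 0.0]
force: [-0.3, -0.3, -0.4]
gripper_width: 0.0597
```

```bash
python3 - <<'E'
from h import *
togo((.597,-.351,.2),-68.8)
snap('wrist','pics/w6.png'); snap('scene','pics/s6.png')
togo((.597,-.351,.2),-68.8)
E
```

```text
tcp [ 0.5936 -0.3501  0.2013] xang -68.77 tilt 0.04 f [-0.3 -0.3 -0.4] w 0.0597 t 8.65
shift tool mm [ 2.  -2.8  1.3]
roll rad 0.001 or shift if roll done first
  after-roll shift [ 2.  -2.8  1.3]
tcp [ 0.5938 -0.3498  0.2016] xang -68.73 tilt 0.07 f [-0.1  0.6  0.7] w 0.0594 t 8.75
shift tool mm [ 2.2 -2.6  1.6]
roll rad 0.001 or shift if roll done first
  after-roll shift [ 2.2 -2.6  1.6]
```

View pics/w6.png

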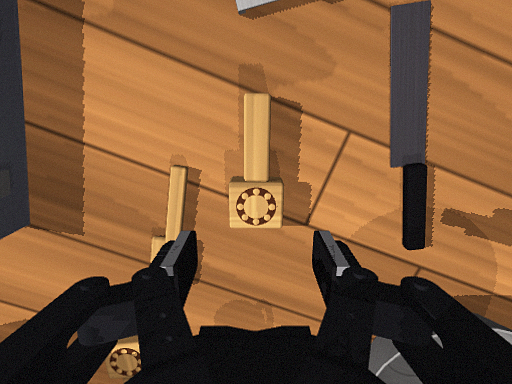

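View pics/s6.png

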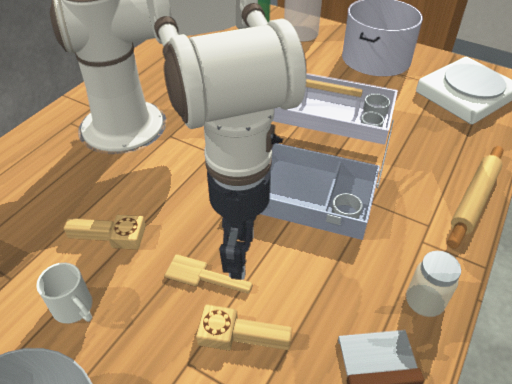

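```bash
python3 - <<'E'
from h import *
o=get_obs(); o['tool_pos']=np.array([.5936,-.3501,.2013])
w=cam('wrist',o)
r=pt(w,(256.3,206.5),.034)
e=pt(w,(256.8,93.5),.034); e2=pt(w,(257,93.5),.03)
for u in[(229.5,181),(282.5,182),(282.5,228),(229.5,228)]: print(u,np.round(pt(w,u,.034),4))
L=pt(w,(245,140),.034);R=pt(w,(269.5,140),.034);print('handle width',np.linalg.norm(L-R),(L+R)/2)
d=r-e; print(r,e,np.linalg.norm(d),np.degrees(np.arctan2(d[1],d[0])))
u=d/np.linalg.norm(d); print('centre',r-.05*u, e+.08*u)
crop('pics/c10.png','pics/w6.png',215,80,80,160,4)
E
```

```text
(229.5, 181) [ 0.5678 -0.3281  0.034 ]
(282.5, 182) [ 0.5892 -0.3866  0.034 ]
(282.5, 228) [ 0.5352 -0.4093  0.034 ]
(229.5, 228) [ 0.5116 -0.3484  0.034 ]
handle width 0.027662666579348343 [ 0.62411784 -0.34110784  0.034     ]
[ 0.54962366 -0.36900008  0.034     ] [ 0.67033696 -0.32251415  0.034     ] 0.1293547237797834 -158.93862058984132
centre [ 0.59628345 -0.35103169  0.034     ] [ 0.59568128 -0.35126358  0.034     ]
```

View pics/c10.png

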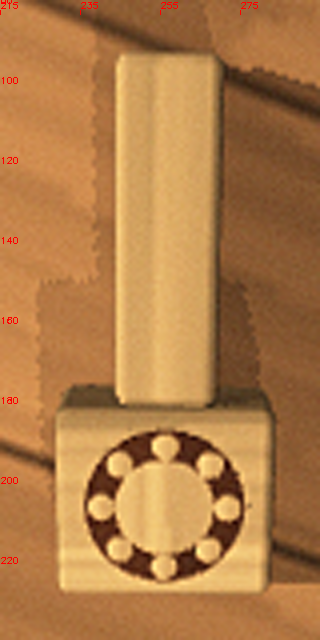

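Request:
arm_command:
  steps:
    - [1.5, -2.2, 30, 0, 0.4]
    - [0, 0, 40, 0, 0.4]
    - [0, 0, 40, 0, 0.4]
    - [0, 0, 40, 0, 0.4]
    - [0, 0, 25, 0, 0.4]
    - [0, 0, 13, 0, 0.4]
    - [0, 0, 6, 0, 0.4]
    - [0, 0, 0, 0, 0.4]
    - [0, 0, 0, 0, 0.4]

```text
time: 9.65
tool_pos: [0.5972, -0.3524, 0.0087]
tcp_rot: [0.0, 0.825, -0.565, 0.002]
force: [0.6, -0.5, 0.6]
gripper_width: 0.0599
```

```bash
python3 - <<'E'
from h import *
togo((.596,-.351,.006),-68.9)
snap('wrist','pics/w7.png')
E
```

```text
tcp [ 0.5972 -0.3524  0.0087] xang -68.8 tilt 0.2 f [ 0.6 -0.5  0.6] w 0.0599 t 9.65
shift tool mm [-1.8  0.6  2.7]
roll rad 0.002 or shift if roll done first
  after-roll shift [-1.8  0.6  2.7]
```

View pics/w7.png

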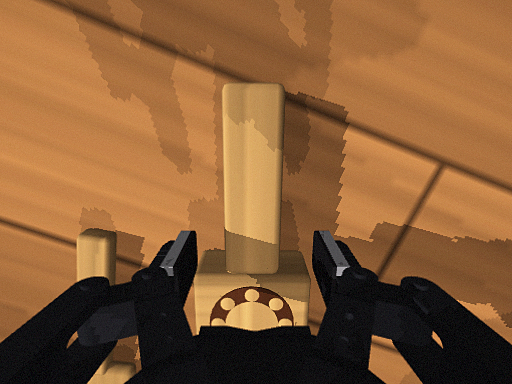

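```bash
python3 - <<'E'
from h import *
w=cam('wrist'); o=get_obs()
print(proj(w,o['tool_pos']),proj(w,o['tool_pos']+[0,0,.0187]))
u=np.array([-.933,-.359,0]);C=np.array([.596,-.351,.034])
print(proj(w,C),proj(w,C+.02*u),proj(w,C-.08*u))
crop('pics/c11.png','pics/w7.png',150,200,200,110,4)
E
```

```text
[255.49184603 224.23993066] [255.71019968 237.55186193]
[252.2583619  243.96460909] [252.28131795 277.15987094] [252.13418143  83.80119358]
```

View pics/c11.png

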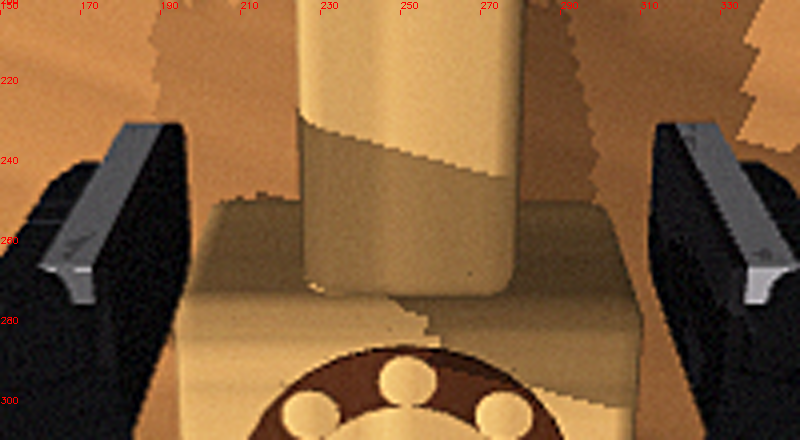

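Request:
arm_command:
  steps:
    - [-2, -3, 2, 0, 0.4]
    - [0, 0, 0, 0, 0]
    - [0, 0, 0, 0, -1]
    - [0, 0, 0, 0, -1]
    - [0, 0, 0, 0, -1]
    - [0, 0, 0, 0, -1]
    - [0, 0, 0, 0, -1]

```text
time: 10.4
tool_pos: [0.5984, -0.3489, 0.0051]
tcp_rot: [-0.0, 0.825, -0.565, 0.001]
force: [0.1, 0.9, 6.6]
gripper_width: 0.0276
```

Request:
arm_command:
  steps:
    - [0, 0, -10, 0, -1]
    - [0, 0, -20, 0, -1]
    - [0, 0, -20, 0, -1]
    - [0, 0, 0, 0, -1]
    - [0, 0, 0, 0, -1]

```text
time: 10.9
tool_pos: [0.5977, -0.3485, 0.054]
tcp_rot: [0.0, 0.825, -0.565, -0.0]
force: [-1.1, 0.2, -2.2]
gripper_width: 0.0277
```

```bash
python3 - <<'E'
from h import *
togo((.596,-.351,.006),-68.9)
snap('wrist','pics/w8.png');snap('scene','pics/s8.png')
crop('pics/c12.png','pics/s8.png',160,220,180,140,4)
E
```

```text
tcp [ 0.5977 -0.3485  0.054 ] xang -68.81 tilt 0.02 f [-1.1  0.2 -2.2] w 0.0277 t 10.9
shift tool mm [ 1.7  2.5 48. ]
roll rad 0.001 or shift if roll done first
  after-roll shift [ 1.7  2.5 48. ]
```

View pics/w8.png

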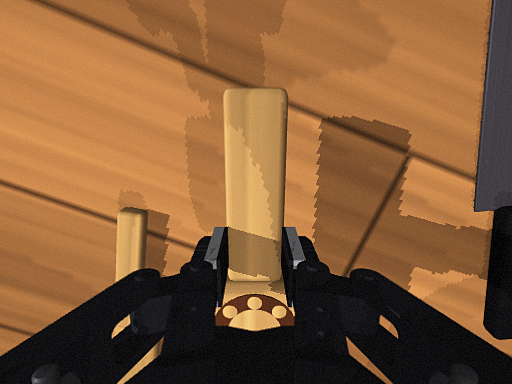

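View pics/c12.png

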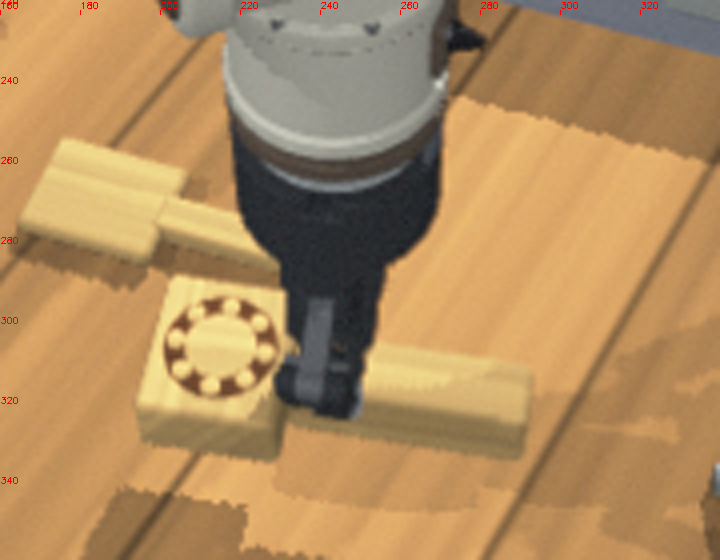

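Request:
arm_command:
  steps:
    - [0, 0, -40, 0, -1]
    - [0, 0, -40, 0, -1]
    - [0, 0, -20, 0.08, -1]
    - [0, 0, 0, 0.078, -1]
    - [0, 0, 0, 0, -1]

```text
time: 11.5
tool_pos: [0.5977, -0.3484, 0.1537]
tcp_rot: [0.0, 0.778, -0.628, -0.0]
force: [-0.1, -0.5, -2.1]
gripper_width: 0.0278
```

```bash
python3 - <<'E'
from h import *
togo((.4895,.0081,.152),-77.9)
E
```

```text
tcp [ 0.5977 -0.3484  0.1537] xang -77.88 tilt 0.05 f [-0.1 -0.5 -2.1] w 0.0278 t 11.5
shift tool mm [-371.3   30.9    2. ]
roll rad 0.0 or shift if roll done first
  after-roll shift [-371.3   31.1    1.7]
```

Request:
arm_command:
  steps:
    - [-15, 2, 0, 0, -1]
    - [-31, 2.7, 0, 0, -1]
    - [-31, 2.7, 0, 0, -1]
    - [-31, 2.7, 0, 0, -1]
    - [-31, 2.7, 0, 0, -1]
    - [-31, 2.7, 0, 0, -1]
    - [-31, 2.7, 0, 0, -1]
    - [-31, 2.7, 0, 0, -1]
    - [-31, 2.7, 0, 0, -1]
    - [-31, 2.7, 0, 0, -1]
    - [-31, 2.7, 0, 0, -1]
    - [-31, 2, 0, 0, -1]
    - [-15, 0, 0, 0, -1]
    - [0, 0, 0, 0, -1]
    - [0, 0, 0, 0, -1]

```text
time: 13.0
tool_pos: [0.4895, 0.0072, 0.1537]
tcp_rot: [0.0, 0.778, -0.628, -0.0]
force: [0.3, -0.9, -2.5]
gripper_width: 0.0276
```

```bash
python3 - <<'E'
from h import *
togo((.4895,.0081,.0125),-77.9)
snap('wrist','pics/w9.png');snap('top','pics/t9.png');snap('scene','pics/s9.png')
E
```

```text
tcp [0.4895 0.0072 0.1537] xang -77.8 tilt 0.06 f [ 0.3 -0.9 -2.5] w 0.0276 t 13.0
shift tool mm [ -0.9  -0.3 141.2]
roll rad 0.002 or shift if roll done first
  after-roll shift [ -0.9  -0.2 141.2]
```

View pics/w9.png

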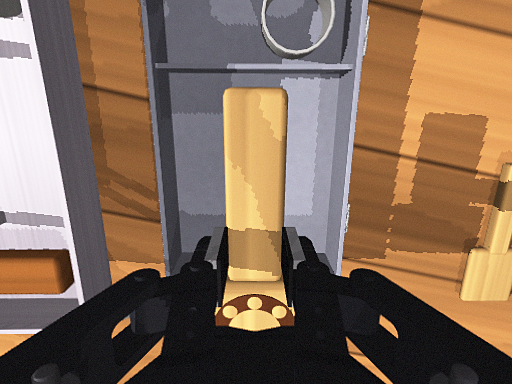

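View pics/s9.png

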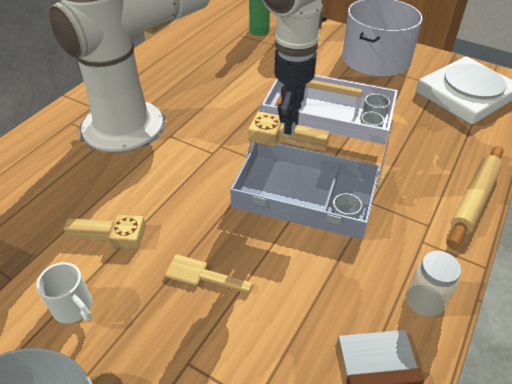

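```bash
python3 - <<'E'
from h import *
o=get_obs(); o['tool_pos']=np.array([.4895,.0072,.1537]); w=cam('wrist',o)
ex=np.array([.978,.2095,0]);ey=np.array([-.2095,.978,0])
T=o['tool_pos']
for n,u,z in[('div near top',(255,70),.046),('left wall in at rim',(160,200),.055),('right wall in at rim',(347,200),.055),('handle end',(256,88),.179)]:
    p=pt(w,u,z)-T; print(n,p@ex,p@ey)
E
```

```text
div near top 0.09870809485645313 -1.0103696263159088e-05
left wall in at rim -0.01701781446605481 0.09035409937884424
right wall in at rim -0.017275460821408732 -0.08728995543557522
handle end 0.07756003422941204 -0.0001966236428935238
```

Request:
arm_command:
  steps:
    - [-0.9, 0, 15, 0, -1]
    - [0, 0, 20, 0, -1]
    - [0, 0, 20, 0, -1]
    - [0, 0, 20, 0, -1]
    - [0, 0, 20, 0, -1]
    - [0, 0, 20, 0, -1]
    - [0, 0, 10, 0, -1]
    - [0, 0, 8, 0, -1]
    - [0, 0, 4, 0, -1]
    - [0, 0, 2, 0, -1]
    - [0, 0, 0, 0, -1]
    - [0, 0, 0, 0, -1]

```text
time: 14.35
tool_pos: [0.4901, 0.0083, 0.0161]
tcp_rot: [-0.0, 0.778, -0.628, 0.001]
force: [0.2, 0.9, -1.0]
gripper_width: 0.0277
```

Request:
arm_command:
  steps:
    - [0, 0, 2, 0, -1]
    - [0, 0, 2, 0, -1]
    - [0, 0, 1, 0, -1]
    - [0, 0, 0, 0, -1]
    - [0, 0, 0, 0, -1]

```text
time: 14.85
tool_pos: [0.4896, 0.0085, 0.0111]
tcp_rot: [0.0, 0.778, -0.628, -0.0]
force: [-3.1, 0.9, 5.1]
gripper_width: 0.0278
```

Request:
arm_command:
  steps:
    - [0, 0, 0, 0, -0.2]
    - [0, 0, 0, 0, 0]
    - [0, 0, 0, 0, 0]
    - [0, 0, 0, 0, 0]
    - [0, 0, -10, 0, 0]
    - [0, 0, -20, 0, 0]
    - [0, 0, -30, 0, 0]
    - [0, 0, -40, 0, 0]
    - [0, 0, -40, 0, 0]
    - [0, 0, -45, 0, 0]
    - [0, 0, -45, 0, 0]
    - [0, 0, 0, 0, 0]

```text
time: 16.05
tool_pos: [0.4934, 0.0076, 0.2488]
tcp_rot: [-0.003, 0.778, -0.628, 0.007]
force: [1.8, -0.1, 1.3]
gripper_width: 0.0427
```

```bash
python3 - <<'E'
from h import *
togo((.4874,.2247,.25),-77.9)
snap('wrist','pics/w10.png');snap('scene','pics/s10.png')
togo((.4874,.2247,.25),-77.9)
E
```

```text
tcp [0.4934 0.0076 0.2488] xang -77.86 tilt 0.83 f [ 1.8 -0.1  1.3] w 0.0427 t 16.05
shift tool mm [-213.5  -39.8   -2. ]
roll rad 0.001 or shift if roll done first
  after-roll shift [-213.5  -39.6   -1.2]
tcp [0.4902 0.0083 0.2421] xang -77.86 tilt 0.2 f [ 0.3 -0.6 -0.4] w 0.0428 t 16.15
shift tool mm [-212.1  -42.8   -8.1]
roll rad 0.001 or shift if roll done first
  after-roll shift [-212.2  -42.6   -7.9]
```

View pics/w10.png

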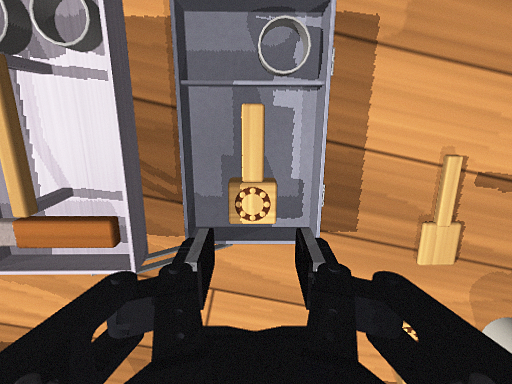

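View pics/s10.png

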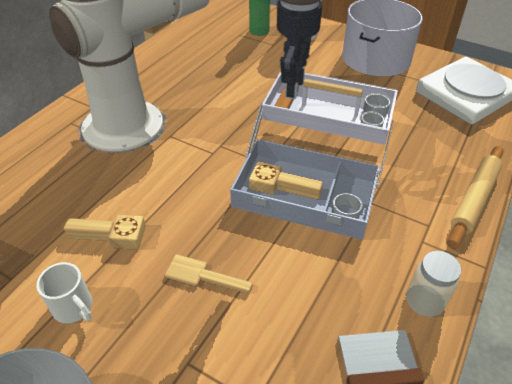

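Request:
arm_command:
  steps:
    - [-20, -4, -8, 0, 0]
    - [-38, -8, 0, 0, 0]
    - [-38, -8, 0, 0, 0]
    - [-38, -8, 0, 0, 0]
    - [-38, -8, 0, 0, 0]
    - [-39, -8.3, 0, 0, 0]
    - [0, 0, 0, 0, 0]
    - [0, 0, 20, 0, 0]
    - [0, 0, 0, 0, 0]
    - [0, 0, 0, 0, 0]

```text
time: 17.15
tool_pos: [0.4875, 0.2233, 0.2271]
tcp_rot: [0.001, 0.778, -0.629, -0.001]
force: [0.5, -0.5, 0.1]
gripper_width: 0.0427
```

```bash
python3 - <<'E'
from h import *
togo((.4892,.2239,.1364),-77.9)
snap('wrist','pics/w11.png')
E
```

```text
tcp [0.4875 0.2233 0.2271] xang -77.9 tilt 0.19 f [ 0.5 -0.5  0.1] w 0.0427 t 17.15
shift tool mm [-0.3 -2.1 90.7]
roll rad -0.0 or shift if roll done first
  after-roll shift [-0.3 -1.8 90.7]
```

View pics/w11.png

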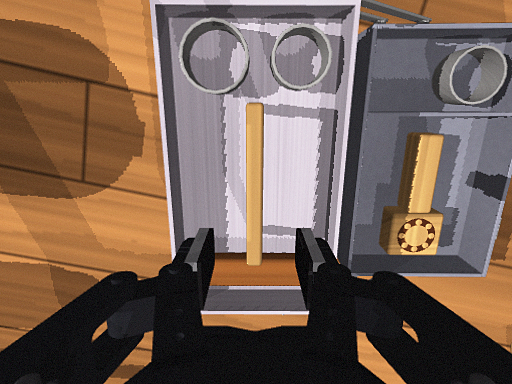

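Bar (254, 180) is centred between the fingers. Descend and grip.

Request:
arm_command:
  steps:
    - [0, -2, 20, 0, 0]
    - [0, 0, 25, 0, 0]
    - [0, 0, 25, 0, 0]
    - [0, 0, 15, 0, 0]
    - [0, 0, 5, 0, 0]
    - [0, 0, 0, 0, 0]
    - [0, 0, 0, 0, -1]
    - [0, 0, 0, 0, -1]
    - [0, 0, 0, 0, -1]
    - [0, 0, 0, 0, -1]
    - [0, 0, 0, 0, -1]

```text
time: 18.3
tool_pos: [0.4905, 0.2245, 0.1387]
tcp_rot: [-0.0, 0.778, -0.628, 0.0]
force: [-0.4, 0.6, -0.5]
gripper_width: -0.0001
```

```bash
python3 - <<'E'
from h import *
togo((.5328,.0175,.1084),-77.9)
N=20
q=np.linspace(2.17,0,N+1);t=np.radians(20)
y=120*(np.cos(t)-np.cos(t+q));z=120*(np.sin(t+q)-np.sin(t))
for a in range(N): print([float(round(-(y[a+1]-y[a]),1)),0,float(round(-(z[a+1]-z[a]),1)),0,-1],end=', ')
E
```

```text
tcp [0.4905 0.2245 0.1387] xang -77.86 tilt 0.02 f [-0.4  0.6 -0.5] w -0.0001 t 18.3
shift tool mm [211.3   2.2  30.3]
roll rad 0.001 or shift if roll done first
  after-roll shift [211.3   2.1  30.3]
[8.2, 0, -10.1, 0, -1], [9.2, 0, -9.2, 0, -1], [10.1, 0, -8.2, 0, -1], [11.0, 0, -7.0, 0, -1], [11.7, 0, -5.8, 0, -1], [12.2, 0, -4.5, 0, -1], [12.6, 0, -3.1, 0, -1], [12.9, 0, -1.7, 0, -1], [13.0, 0, -0.3, 0, -1], [13.0, 0, 1.1, 0, -1], [12.8, 0, 2.5, 0, -1], [12.4, 0, 3.8, 0, -1], [11.9, 0, 5.2, 0, -1], [11.3, 0, 6.4, 0, -1], [10.6, 0, 7.6, 0, -1], [9.7, 0, 8.7, 0, -1], [8.7, 0, 9.7, 0, -1], [7.6, 0, 10.6, 0, -1], [6.4, 0, 11.3, 0, -1], [5.1, 0, 12.0, 0, -1],
```

```bash
python3 - <<'E'
from h import *
snap('wrist','pics/w12.png');snap('scene','pics/s12.png')
crop('pics/c13.png','pics/s12.png',240,20,180,140,4)
E
```

```text
(no output)
```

View pics/w12.png

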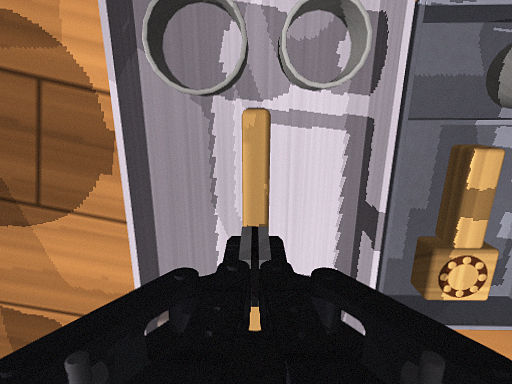

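View pics/c13.png

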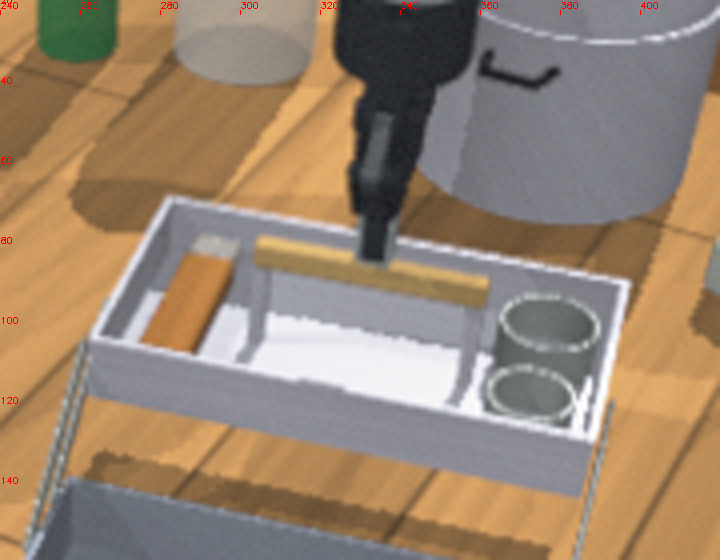

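```bash
python3 - <<'E'
from h import *
o=get_obs();T=o['tool_pos'];print(T,o['gripper_width'])
s=cam('scene')
ex=np.array([.978,.2095,0]);ey=np.array([-.2095,.978,0])
for dz in(0,.0187): print(proj(s,T+[0,0,dz]))
for q in (2.18,2.1,2.0):
    t=np.radians(20);B=np.array([.5318,.0183,.126])+ey*.12*(np.cos(t)-np.cos(t+q))+[0,0,.12*(np.sin(t+q)-np.sin(t))]
    print(q,B,[np.round(proj(s,B+ex*e+[0,0,.008]),1) for e in(-.07,0,.07)],np.round(proj(s,B-[0,0,.008]),1))
B=np.array([.5318,.0183,.126]);print([np.round(proj(s,B+ex*e+[0,0,.008]),1) for e in(-.07,0,.07)])
crop('pics/c14.png','pics/s12.png',295,60,75,55,8);crop('pics/c15.png','pics/s4.png',295,60,75,55,8)
E
```

```text
[0.49046191 0.22449364 0.13851573] -0.0001770037022500021
[332.3406486   93.60986715]
[333.24920856  86.91873757]
2.18 [0.48760663 0.22460603 0.15394999] [array([303.4,  79.5]), array([332.4,  84.8]), array([362.1,  90.3])] [331.6  90.6]
2.1 [0.4888275  0.21890671 0.16157565] [array([303.,  78.]), array([332.2,  83.3]), array([362.2,  88.9])] [331.5  89.2]
2.0 [0.49052664 0.2109747  0.17041312] [array([302.5,  76.5]), array([332. ,  81.9]), array([362.2,  87.5])] [331.2  87.8]
[array([277.8, 142.6]), array([310.1, 149.5]), array([343.2, 156.7])]
```

View pics/c14.png

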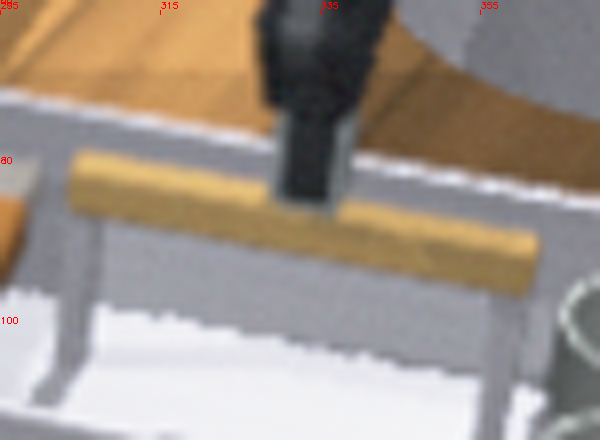

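View pics/c15.png

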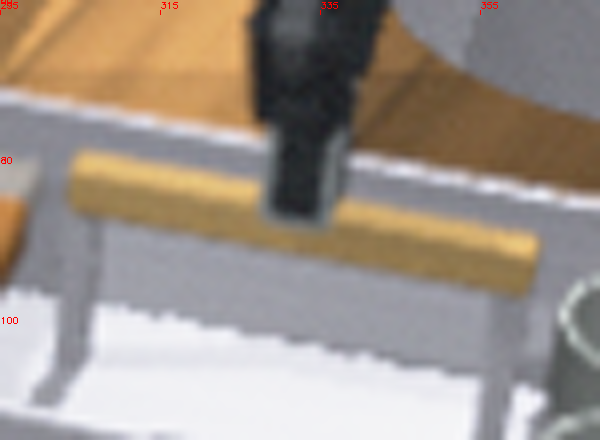

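Request:
arm_command:
  steps:
    - [0, 0, 0, 0, 0]
    - [0, 0, 0, 0, 0]
    - [0, 0, 0, 0, 0]
    - [0, 0, 0, 0, 0]
    - [0, 0, 10, 0, 0]
    - [0, 0, 10, 0, 0]
    - [0, 0, 0, 0, 0]
    - [0, 0, 0, 0, -1]
    - [0, 0, 0, 0, -1]
    - [0, 0, 0, 0, -1]
    - [0, 0, 0, 0, -1]
    - [0, 0, 0, 0, -1]

```text
time: 19.6
tool_pos: [0.4906, 0.2242, 0.1187]
tcp_rot: [-0.0, 0.778, -0.628, 0.0]
force: [-0.5, -2.8, 1.1]
gripper_width: 0.0128
```

```bash
python3 - <<'E'
from h import *
togo((.5328,.0175,.1084),-77.9)
snap('scene','pics/s13.png')
crop('pics/c16.png','pics/s13.png',295,60,75,55,8)
E
```

```text
tcp [0.4906 0.2242 0.1187] xang -77.88 tilt 0.03 f [-0.5 -2.8  1.1] w 0.0128 t 19.6
shift tool mm [211.    2.2  10.4]
roll rad 0.0 or shift if roll done first
  after-roll shift [211.    2.1  10.3]
```

View pics/c16.png

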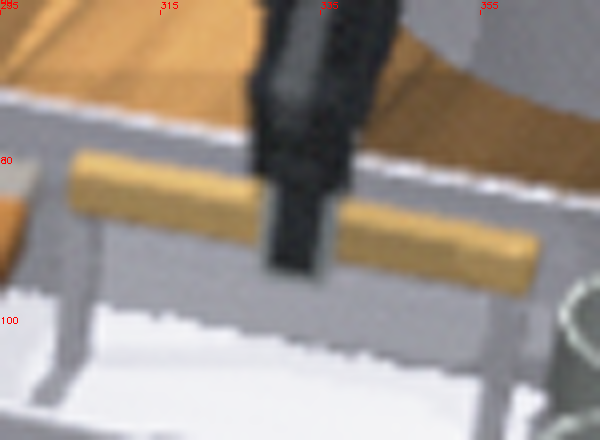

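Request:
arm_command:
  steps:
    - [8.2, 0, -10.1, 0, -1]
    - [9.2, 0, -9.2, 0, -1]
    - [10.1, 0, -8.2, 0, -1]
    - [11, 0, -7, 0, -1]
    - [11.7, 0, -5.8, 0, -1]
    - [12.2, 0, -4.5, 0, -1]
    - [12.6, 0, -3.1, 0, -1]
    - [0, 0, 0, 0, -1]

```text
time: 20.45
tool_pos: [0.5066, 0.1488, 0.1678]
tcp_rot: [0.001, 0.777, -0.629, 0.001]
force: [-4.6, 1.5, 7.7]
gripper_width: 0.0124
```

```bash
python3 - <<'E'
from h import *
o=get_obs()
D=o['tool_pos']-np.array([.4906,.2242,.1187]);ey=np.array([-.2095,.978,0]);print(D@ey,D[2],o['force'],o['gripper_width'])
snap('scene','pics/s14.png')
E
```

```text
-0.07706707073199515 0.049069993728087125 [-4.64098225  1.47356355  7.65858344] 0.012376836429717139
```

View pics/s14.png

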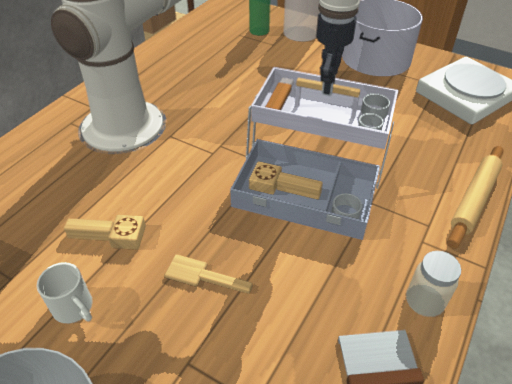

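Following well, forces small. Continue over the top, then lower.

Request:
arm_command:
  steps:
    - [12.9, 0, -1.7, 0, -1]
    - [13, 0, -0.3, 0, -1]
    - [13, 0, 1.1, 0, -1]
    - [12.8, 0, 2.5, 0, -1]
    - [12.4, 0, 3.8, 0, -1]
    - [11.9, 0, 5.2, 0, -1]
    - [11.3, 0, 6.4, 0, -1]
    - [0, 0, 0, 0, -1]

```text
time: 21.3
tool_pos: [0.5248, 0.0618, 0.1488]
tcp_rot: [0.002, 0.777, -0.629, 0.001]
force: [-1.4, -5.5, 2.5]
gripper_width: 0.0126
```

```bash
python3 - <<'E'
from h import *
o=get_obs()
D=o['tool_pos']-np.array([.4906,.2242,.1187]);ey=np.array([-.2095,.978,0]);print(211+1000*D@ey,28+1000*D[2],o['force'],o['gripper_width'])
t=np.radians(20)
for q in np.arange(.4,.9,.05): print(round(q,2),120*(np.cos(t)-np.cos(t+q)),120*(np.sin(t+q)-np.sin(t)))
E
```

```text
45.05304304205819 58.088334503417585 [-1.44935218 -5.54891688  2.53200172] 0.012616877458731185
0.4 24.88407824132549 40.672177502520086
0.45 29.0779317138592 44.96217676544416
0.5 33.480954560943346 49.03720933378359
0.55 38.08214151851019 52.8870897483535
0.6 42.86999201541762 56.502195313096394
0.65 47.83253891888779 59.87349014681103
0.7 52.957378446106425 62.99254776814949
0.75 58.23170116722033 65.85157215743227
0.8 63.642324022240864 68.4434172426373
0.85 69.17572327182843 70.76160476085832
```

Request:
arm_command:
  steps:
    - [10.4, 0, 7.6, 0, -1]
    - [9.5, 0, 8.7, 0, -1]
    - [8.5, 0, 9.7, 0, -1]
    - [7.4, 0, 10.6, 0, -1]
    - [3.2, 0, 5.6, 0, -1]
    - [3, 0, 5.7, 0, -1]
    - [2.5, 0, 5, 0, -1]
    - [1.5, 0, 3.5, 0, -1]
    - [0, 0, 0, 0, -1]
    - [0, 0, 0, 0, -1]

```text
time: 22.3
tool_pos: [0.534, 0.0182, 0.0919]
tcp_rot: [0.002, 0.778, -0.629, 0.001]
force: [-0.1, -5.6, -3.1]
gripper_width: 0.0126
```

```bash
python3 - <<'E'
from h import *
o=get_obs()
D=o['tool_pos']-np.array([.4906,.2242,.1187]);ey=np.array([-.2095,.978,0]);print(211+1000*D@ey,28+1000*D[2],o['tool_pos'],o['force'],o['gripper_width'])
snap('scene','pics/s15.png')
crop('pics/c17.png','pics/s15.png',220,100,180,130,4)
E
```

```text
0.41056741974011857 1.2477512184831419 [0.53397755 0.0181654  0.09194775] [-0.11659908 -5.56569911 -3.08894293] 0.012613657957606788
```

View pics/c17.png

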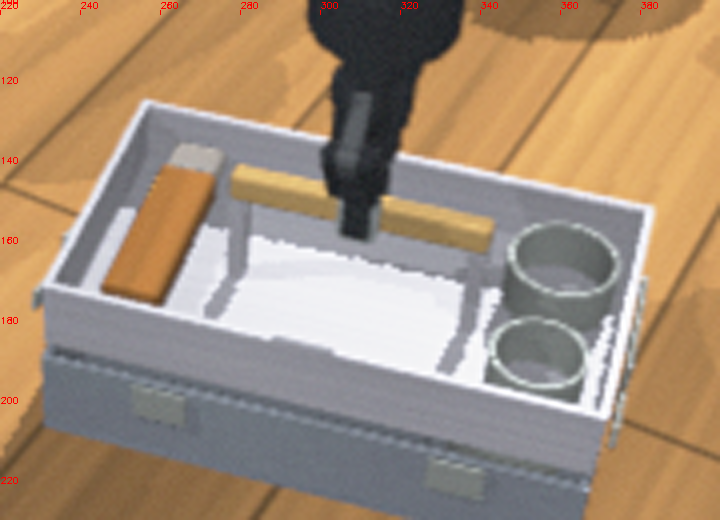

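Request:
arm_command:
  steps:
    - [0.3, 0, 1, 0, -1]
    - [0.3, 0, 1, 0, -1]
    - [0, 0, 0, 0, -1]

```text
time: 22.65
tool_pos: [0.5341, 0.0177, 0.0908]
tcp_rot: [0.002, 0.778, -0.628, 0.001]
force: [-2.3, -5.4, 1.8]
gripper_width: 0.0123
```

Request:
arm_command:
  steps:
    - [0, 0, 1, 0, -1]
    - [0, 0, 0, 0, -1]
    - [0, 0, 0, 0, -0.3]
    - [0, 0, 0, 0, 0]
    - [0, 0, 0, 0, 0]
    - [0, 0, 0, 0, 0]
    - [0, 0, -15, 0, 0]
    - [0, 0, -30, 0, 0]
    - [0, 0, -40, 0, 0]
    - [0, 0, -40, 0, 0]
    - [0, 0, -20, 0, 0]
    - [0, 0, 0, 0, 0]
    - [0, 0, 0, 0, 0]

```text
time: 23.95
tool_pos: [0.5342, 0.0203, 0.2343]
tcp_rot: [0.0, 0.778, -0.628, -0.0]
force: [-0.2, -0.2, -1.0]
gripper_width: 0.0425
```

```bash
python3 - <<'E'
from h import *
togo((.5315,.0183,.107))
snap('scene','pics/s16.png'); snap('top','pics/t16.png')
crop('pics/c18.png','pics/s16.png',220,100,180,130,4)
d=np.abs(cv2.imread('pics/s16.png').astype(int)-cv2.imread('pics/scene0.png')).max(2); print((d[165:235,228:385]>25).sum())
E
```

```text
tcp [0.5342 0.0203 0.2343] xang -77.85 tilt 0.02 f [-0.2 -0.2 -1. ] w 0.0425 t 23.95
shift tool mm [  1.4   3.  127.3]
98
```

View pics/c18.png

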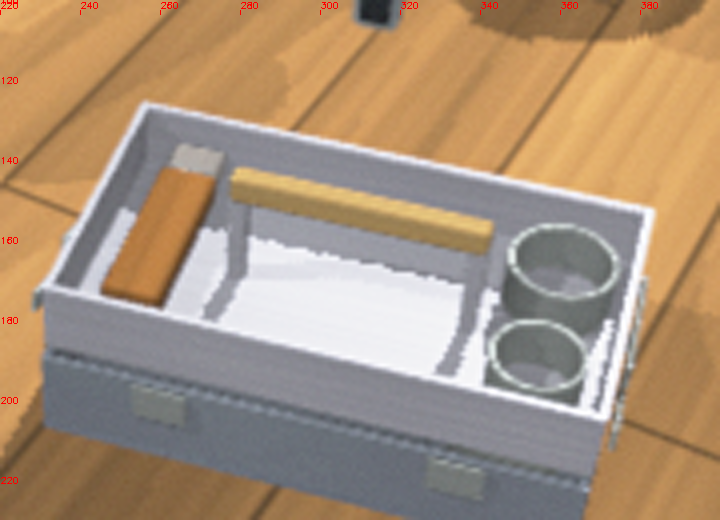

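View pics/t16.png

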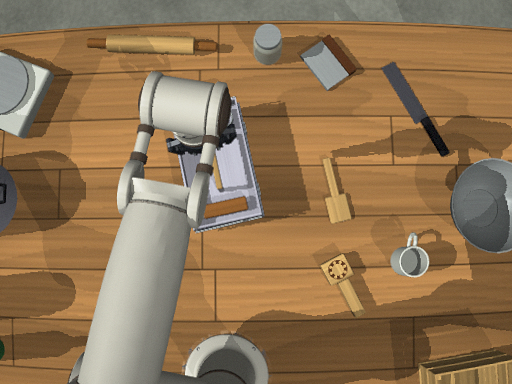

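The tray is back exactly where it started (its image matches the first one), the paddle is unmoved and the fingers are clear. Handing in.

```bash
python3 -c "
from workcell import *
print(sign_off())"
```

```text
the job is handed in; nothing more can be done
None
```

I put the far mould in the large bay and closed the tray over it. The job was handed in at about 24 s of the 69 s allowed.

**What I did:**
- Lifted the tray by its bar along the link arc to the open stop, which the arm's travel confirmed (210 mm across, 28 mm up).
- Took the mould farthest from the base by its handle and lowered it until contact with the bay floor (force went to +5 N), then released it.
- Brought the tray back over in small steps, pressed it lightly down and let go.

**Last checks:**
- The mould lay flat near the bay's centre before the tray was closed.
- The tray region of the scene picture matches the starting one almost exactly (98 of about 11,000 pixels differ), so I take the tray as fully down.
- The paddle and the look-alike mould look unmoved. The cutter looked unmoved before the tray closed over it.
- The fingers are clear of everything. Forces on the tool, read at the end of each move, stayed under 10 N.

**What disagreed:**
- The finger tips sit about 1 to 2 cm behind the reported TCP. The first bar grip was shallow because of this (10 mm reading on the 14 mm bar), though it held through the opening.
- The first try to take the bar again closed on nothing. I went 20 mm lower and the second try held (12.8 mm).

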